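# Stroke a ball-rail slide and park it on its tight spot

### The arm

A 6-joint arm with a two-finger parallel gripper is mounted at the origin on the work surface. World frame = base frame: x ahead of the robot, y to its left, z up, the work surface at z = 0. Lengths are in m, angles in rad, forces in N, time in s.
With the tool pointing down it reaches from about 0.25 to 0.775 m from the base axis. Payload 4 kg.
Tool frame: the origin (TCP) lies at the centre of the arm's flange, where the gripper is bolted on; the fingertips stand 199 mm ahead of it and the grasp point (between the pads) lies 180 mm ahead of it; z points along the fingers, y is the line along which they close (so a half turn about z gives the same grasp; the last joint's range is limited). The gripper opens to 94 mm and grips with 3 to 60 N. Pads are 16 mm wide; open, the fingers measure 119 mm over their backs; the gripper's body (75 mm by 177 mm) begins 78 mm behind the grasp point.
Start: joints at [1.163, 0.087, 1.371, -0, 1.684, -0.103], TCP at [0.165, 0.525, 0.405] pointing down, gripper open.
Joint ranges: [-3.1, 3.1], [-0.76, 2.03], [0.27, 2.55], [-1.08, 4.22], [0.17, 2.65], [-2.57, 2.57]. Speed limits (rad/s): [2.79, 2.79, 3.14, 3.14, 3.14, 3.14].

### API

Orientations are given as [roll, pitch, yaw] about the fixed x, y, z axes, in that order (R = Rz(yaw) Ry(pitch) Rx(roll)).
In Python, from bench import robot, eyes, models gives the robot as it stands.
- The arm moves only by the tool step_arm, never from a script. Its argument "commands" is a list that holds one entry, the list of rows, each a list of 7 numbers: the shift along the tool's x, y, z in mm, then the turn, a rotation vector about the tool's x, y, z in rad, then the finger opening in mm, from 0 to 94. In form: [[[tx, ty, tz, wx, wy, wz, gripper], ...]]. A call has 1 to 20 rows; each row shifts and turns the commanded pose from where the row before left it, along the tool's axes as they then stand; what a row does not reach is not made up. A row lasts 1/8 s, in which the tool goes at most 62.5 mm and 10.7 degrees, less where a joint would pass 70% of its speed; a pose out of reach is approached as far as the arm can. A call is refused whole if a number of a shift passes 62.5 or a number of a turn 0.188, either way. A call with a gripper value outside its range is refused whole. The fingers move at their own pace and stop on an object; the grip force is fixed at half the most. Time passes only in rows, so rows that do not move let the fingers close. It gives the time, the measured TCP pose, the force, the opening and the grip force at its end, in the units of the state.
- robot.get_obs(): the state, without advancing time (a new reading comes with each control period).
- eyes.snapshot(name): name is "scene" or "top"; returns a dict with "color" (480x640x3 uint8, red, green, blue), "camera_matrix" (3x3 intrinsics, pixels), "eye" and "rotation" of the camera in the world. Camera axes: x right, y up, looking along -z (the intrinsics and any distortion apply to the point x, -y, -z); pixel columns grow to the right and rows downward; lengths in m; the calibration is good to about 2 mm. A picture is of the moment at which its call begins. There is no depth.
- robot.close_job(): hands the job in; it is judged then, once.
Trained networks look in a picture, given as the dict that the camera call returned (one of the last four; its "shot" number tells which), for a name from the list of things; names that differ only in an ending like _2 or _b are one class to them, and where a whole thing is asked for, a point or a joint stands for the part that bears it (a point fixed in the world has none). Each returns a list of dicts, best first, with "confidence" (0 to 1); they miss things now and then, are a little off and sometimes report something else, mostly with a low value. They report only what shows in the picture. A call takes as long as a camera call.
- models.masks_of(picture, query): "mask" (480x640 bool, what is visible of it) and "xy" ([column, row] in pixels, amid what is visible of it).
- models.tip_of(picture, query): "xy" ([column, row] in pixels: a listed point, or the origin of a listed thing).
The state is a dict: "time": time; "joint_positions": joint angles; "qvel": joint speeds; "joint_torque": joint torques, N m; "tool_pos": TCP position; "ee_rot": TCP orientation; "wrist_force": force on the tool from outside, world axes, zero at the start; "wrist_torque": the same for the moment, N m; "width": finger opening in m; "finger_force": force on a finger pad.
Only numpy, scipy, OpenCV 4.12 (cv2) and the standard library are available. Lean on these libraries where they do the work, as an engineer would, in place of code of your own. Each camera call takes 0.05 s, during which the arm holds its last target. There are 200 camera calls.

### The job

Check this linear slide for sticky spots: take the carriage by its knob, run it fully home against the red bumper, then stroke it slowly (under 10 cm/s) and gently through its whole travel to the black bumper, feeling how hard it drags. Then bring it back to the one place where it binds hardest and leave it standing right on that tight spot, let go, so the fitter can see where it is; do not ram the bumpers and leave the other things on the bench alone.

Things in the scene. Friction and masses are not known exactly. Their poses are not given: they have to be found in the camera images.
- bed: The slide unit, fixed to the bench: an aluminium beam 80 wide (x), 430 long (y), 30 mm high, with the ball rail and the end stops on top. Origin at the centre of its underside on the bench, y along the rail, z up. The carriage's travel is centred on the origin.
- stops: The two steel end stops on the beam, blocks 44 x 22 mm, top 58 mm above the bench; origin and axes as the bed's. The one at -y has a red bumper and red cap, the one at +y black ones. The bumpers are stiff rubber (about 8 N per mm); pressing one with over 25 N counts as ramming it.
- rail: Steel ball rail on the beam, 20 wide, 333 long, top 47.5 mm above the bench; origin and axes as the bed's. Unseen in it are two spots where the carriage drags, each felt over some 26 mm of travel, with middles at travel values from 0.04 to 0.20, 40 mm or more apart. It presses on the carriage only there: with 12 N in the middle of the tight spot (9.5 N 6 mm off it), 3 N at the slight one.
- carriage: Steel block with green end caps, 44 (x) x 77 (y) mm, a grey plate 56 x 56 mm on top (top face 68 mm above the bench), about 0.6 kg. Origin on the bench under its centre, axes as the bed's. Drag 1.5 N all along; 3 N at the slight spot; at the tight spot it climbs to 9 or 10 N some 5 mm before the middle, 8 N in the middle, 4 N 6 mm past it (the same either way). It stays where it is left.
- travel (a joint): Position of the carriage along the rail, m: 0 where it just touches the red bumper, 0.240 at the black one (a little beyond as they yield); grows towards +y of the bed. The carriage's centre is at bed y = value - 0.120.
- knob (a point): Middle of the black hand knob upright on the carriage's plate: a cylinder 25 mm in diameter and 38 mm tall, from 78 to 116 mm above the bench (this point at 97 mm), on a 12 mm steel stem, centred on the carriage. Axes as the bed's: y along the rail towards the black bumper.
- spare_block: Bystander: spare rail carriage block, 44 x 77 x 26 mm, beside the bed; origin under its centre.
- hex_key: Bystander: L-shaped hex key 100 x 25 mm, 6 mm thick, lying beside the bed.
- gauge: Bystander: round pressure gauge, 110 mm in diameter, 38 mm high, face up, brass stub at -x; origin under its centre.
- switch_box: Bystander: grey switch box 75 x 115 x 45 mm with three black knobs, 60 mm high in all; origin under its centre.
- oil_bottle: Bystander: yellow oil bottle, 48 mm in diameter, 120 mm tall; origin under its centre.
- seal_ring: Bystander: flat steel ring, 120 mm in diameter, 16 mm high; origin under its centre.
- hose_coupling: Bystander: brass hose coupling, 40 mm in diameter, 70 mm tall; origin under its centre.
- screwdriver: Bystander: screwdriver lying on the bench.

How it is judged:
By the outcome, as a careful person would: the job done as asked, in the order asked, and still so for the second after the job is handed in, with the robot touching nothing.
It also fails if it takes over 58 s, if anything falls off the work surface, if the arm or the gripper's body presses on something with over 40 N, if the wrist force passes 120 N, or if a joint passes its speed limit or range.

## Working session

There is one attempt and no reset: what is moved stays moved. The work goes in short steps, Python scripts to look and compute and a tool call to move; the robot and the scene stay as the last step left them, time stands still between calls to the robot, and variables do not carry over. Pictures are saved under pics/ and viewed, at most 10 in all, crops included, and the job is handed in when it is done.

Besides the shell and the picture viewer there is one more tool, called after "Call:" by a JSON object that holds its "method" and its "body". step_arm: Moves the arm, as the interface text tells. Its arguments: {"type":"object","properties":{"commands":{"type":"array"}},"required":["commands"]}

```bash
mkdir -p pics; cat > h.py <<'E'
import numpy as np, cv2
from bench import robot, eyes, models
def ray(p,xy):
    K=np.array(p["camera_matrix"]);d=np.linalg.inv(K)@[xy[0],xy[1],1];d=np.array([d[0],-d[1],-d[2]])
    return np.array(p["eye"]),np.array(p["rotation"])@d
def at(p,xy,z):
    e,d=ray(p,xy);return e+d*(z-e[2])/d[2]
def tri(a,b):
    A=[];B=[]
    for p,xy in(a,b):
        e,d=ray(p,xy);d/=np.linalg.norm(d);M=np.eye(3)-np.outer(d,d);A.append(M);B.append(M@e)
    return np.linalg.lstsq(np.vstack(A),np.hstack(B),rcond=None)[0]
E
python3 - <<'E'
from h import *
P={n:eyes.snapshot(n) for n in("scene","top")}
cv2.imwrite("pics/a.png",P["scene"]["color"][:,:,::-1]);cv2.imwrite("pics/b.png",P["top"]["color"][:,:,::-1])
print({k:(v if k!="color" else 0) for k,v in P["top"].items()},P["scene"]["eye"])
Z=dict(knob=.097,carriage=0,bed=0,stops=0,rail=0)
for q in Z:
  r={}
  for n in P:
    t=models.tip_of(P[n],q)[:2]
    for d in t: print(q,n,d["xy"],round(d["confidence"],2),at(P[n],d["xy"],Z[q]).round(4))
    if t:r[n]=t[0]["xy"]
  if len(r)==2: print(" tri",tri((P["scene"],r["scene"]),(P["top"],r["top"])).round(4))
for q in("bed","stops","rail"):
  for d in models.masks_of(P["top"],q)[:2]:
    c=cv2.findContours(d["mask"].astype(np.uint8),0,2)[0]
    b=cv2.minAreaRect(np.vstack(c));print(q,d["confidence"],b)
print(robot.get_obs())
E
```

```text
{'color': 0, 'camera_matrix': array([[491.90196684,   0.        , 311.35358797],
       [  0.        , 491.90196684, 245.05125492],
       [  0.        ,   0.        ,   1.        ]]), 'eye': array([0.50281212, 0.03759271, 1.22904818]), 'rotation': array([ 0.0427683 , -0.00422117, -1.54881279]), 'shot': 2} [0.98748994 0.85813772 1.07222139]Traceback (most recent call last):
  File "<stdin>", line 10, in <module>
  File "h.py", line 7, in at
    e,d=ray(p,xy);return e+d*(z-e[2])/d[2]
                                      ~^^^
IndexError: invalid index to scalar variable.
```

```bash
sed -i 's/np.array(p\["rotation"\])@d/Rotation.from_euler("xyz",p["rotation"]).as_matrix()@d/; 1a from scipy.spatial.transform import Rotation' h.py
python3 - <<'E'
from h import *
P={n:eyes.snapshot(n) for n in("scene","top")}
Z=dict(knob=.097,carriage=0,bed=0,stops=0,rail=0)
for q in Z:
  r={}
  for n in P:
    t=models.tip_of(P[n],q)[:2]
    for d in t: print(q,n,d["xy"],round(d["confidence"],2),at(P[n],d["xy"],Z[q]).round(4))
    if t:r[n]=t[0]["xy"]
  if len(r)==2: print(" tri",tri((P["scene"],r["scene"]),(P["top"],r["top"])).round(4))
for q in("bed","stops","rail"):
  for d in models.masks_of(P["top"],q)[:2]:
    c=cv2.findContours(d["mask"].astype(np.uint8),0,2)[0]
    b=cv2.minAreaRect(np.vstack(c));print(q,d["confidence"],b)
    z=dict(bed=.03,stops=.058,rail=.0475)[q];print([at(P["top"],x,z)[:2].round(4) for x in cv2.boxPoints(b)])
print(robot.get_obs())
E
```

```text
knob scene [291.5, 211.4] 0.67 [ 0.5825 -0.0604  0.097 ]
knob top [349.5, 238.0] 0.96 [ 0.5696 -0.0537  0.097 ]
knob top [369.1, 275.0] 0.44 [ 0.4854 -0.1003  0.097 ]
 tri [ 0.576  -0.0573  0.0959]
carriage scene [316.5, 213.6] 0.67 [ 0.4886 -0.1104  0.    ]
carriage scene [296.1, 239.3] 0.6 [ 0.5786 -0.0551  0.    ]
carriage top [347.3, 234.7] 0.74 [ 0.5834 -0.0559  0.    ]
 tri [ 0.5556 -0.0345  0.1013]
bed scene [301.4, 239.5] 0.78 [ 0.5673 -0.0476  0.    ]
bed top [343.6, 238.8] 0.86 [ 0.573  -0.0468  0.    ]
 tri [ 0.5708 -0.0454  0.0041]
rail scene [297.6, 240.5] 0.79 [ 0.5773 -0.0494  0.    ]
rail top [344.7, 238.8] 0.9 [ 0.573  -0.0495  0.    ]
rail top [302.4, 210.2] 0.71 [0.6425 0.0579 0.    ]
 tri [ 0.5747 -0.0506 -0.0026]
bed 0.91 ((345.19781494140625, 239.44488525390625), (50.959686279296875, 175.84014892578125), 74.42745971679688)
[array([0.5671, 0.1747]), array([ 0.6923, -0.2374]), array([ 0.5724, -0.2724]), array([0.4484, 0.1383])]
bed 0.4 ((301.441162109375, 208.76473999023438), (10.429031372070312, 79.55168914794922), 75.96376037597656)
[array([0.6291, 0.157 ]), arr
[... 646 characters left out ...]
, 0.0999])]
{'time': 0.9, 'joint_positions': array([ 1.16288054e+00,  8.71790872e-02,  1.37069562e+00, -1.44757970e-05,
        1.68362111e+00, -1.03110825e-01]), 'qvel': array([-0.00044716,  0.00103462, -0.00062344,  0.00096016,  0.00218264,
        0.00241678]), 'joint_torque': array([-7.27141123e-04, -3.40037942e+01, -3.02594340e+01,  7.17535964e-02,
        2.36856972e-02, -1.98701804e-05]), 'tool_pos': array([0.16506802, 0.52463709, 0.40471954]), 'ee_rot': array([3.14149782e+00, 2.42739812e-05, 2.83678606e+00]), 'wrist_force': array([-0.67260915,  0.03837948,  1.2139943 ]), 'wrist_torque': array([-0.0084083 , -0.03010558, -0.00830001]), 'finger_force': 0.0, 'width': 0.09421811739137538}
```

View pics/a.png

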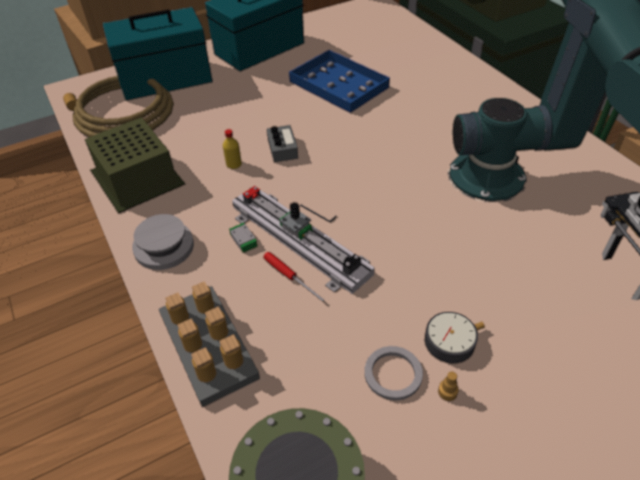

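View pics/b.png

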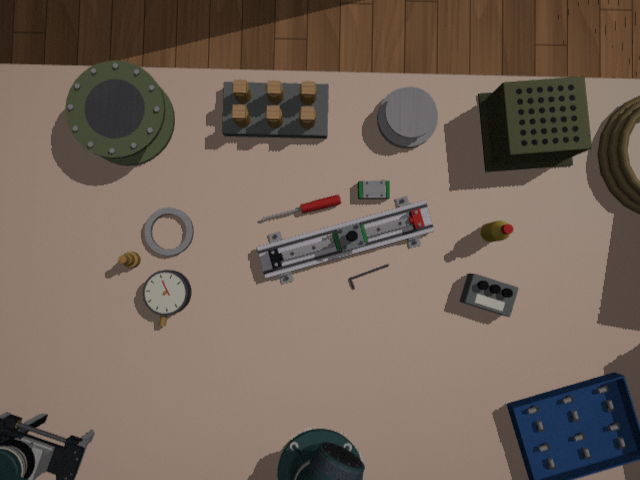

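The scene picture shows the bed with the red stop at top-view (417,218), the black one at (275,258) and the knob at (351,237). That fits bed centre ≈(0.571,-0.048), yaw 0.294 and travel ≈0.115. I'll grip along the rail, with tool yaw 0.294.

Call:
{"method": "step_arm", "body": {"commands": [[[-40.1, -30.7, 4.6, 0, 0, 0, 94], [-40.1, -30.7, 4.6, 0, 0, 0, 94], [-40.1, -30.7, 4.6, 0, 0, 0, 94], [-40.1, -30.7, 4.6, 0, 0, 0, 94], [-40.1, -30.7, 4.6, 0, 0, 0, 94], [-40.1, -30.7, 4.6, 0, 0, 0, 94], [-40.1, -30.7, 4.6, 0, 0, 0, 94], [-40.1, -30.7, 4.6, 0, 0, 0, 94], [-40.1, -30.7, 4.6, 0, 0, 0, 94], [-40.1, -30.7, 4.6, 0, 0, 0, 94], [-40.1, -30.7, 4.6, 0, 0, 0, 94], [-40.1, -30.7, 4.6, 0, 0, 0, 94], [-40.1, -30.7, 4.6, 0, 0, 0, 94], [-40.1, -30.7, 4.6, 0, 0, 0, 94]]]}}

```text
time: 2.65
tool_pos: [0.5724, -0.0553, 0.3402]
ee_rot: [3.141, 0.0, 2.837]
wrist_force: [-0.6, -0.5, 0.1]
width: 0.094
finger_force: 0.0
```

Call:
{"method": "step_arm", "body": {"commands": [[[0, 0, 0, 0, 0, 0.1816, 94], [0, 0, 0, 0, 0, 0.1816, 94], [0, 0, 0, 0, 0, 0.1816, 94], [0, 0, 0, 0, 0, 0.1816, 94], [0, 0, 0, 0, 0, 0.1816, 94], [0, 0, 0, 0, 0, 0.1816, 94], [0, 0, 0, 0, 0, 0.1816, 94], [0, 0, 0, 0, 0, 0.1816, 94], [0, 0, 0, 0, 0, 0.1816, 94], [0, 0, 0, 0, 0, 0.1816, 94], [0, 0, 0, 0, 0, 0.1816, 94], [0, 0, 0, 0, 0, 0.1816, 94], [0, 0, 0, 0, 0, 0.1816, 94], [0, 0, 0, 0, 0, 0.1816, 94], [0, 0, 0, 0, 0, 0, 94]]]}}

```text
time: 4.53
tool_pos: [0.5716, -0.0538, 0.3403]
ee_rot: [-3.141, -0.0, 0.297]
wrist_force: [-0.1, 0.6, 0.8]
width: 0.094
finger_force: 0.0
```

Call:
{"method": "step_arm", "body": {"commands": [[[0, 0, 15, 0, 0, 0, 94], [0, 0, 16, 0, 0, 0, 94], [0, 0, 16, 0, 0, 0, 94], [0, 0, 16, 0, 0, 0, 94], [0, 0, 0, 0, 0, 0, 94], [0, 0, 0, 0, 0, 0, 60]]]}}

```text
time: 5.28
tool_pos: [0.5718, -0.0541, 0.2774]
ee_rot: [3.141, -0.0, 0.294]
wrist_force: [0.3, -2.5, -2.0]
width: 0.0873
finger_force: 0.8
```

```bash
python3 - <<'E'
from h import *
p=eyes.snapshot("scene")
cv2.imwrite("pics/c.png",cv2.resize(p["color"][130:300,200:400,::-1],None,fx=4,fy=3.5))
E
```

```text
(no output)
```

View pics/c.png

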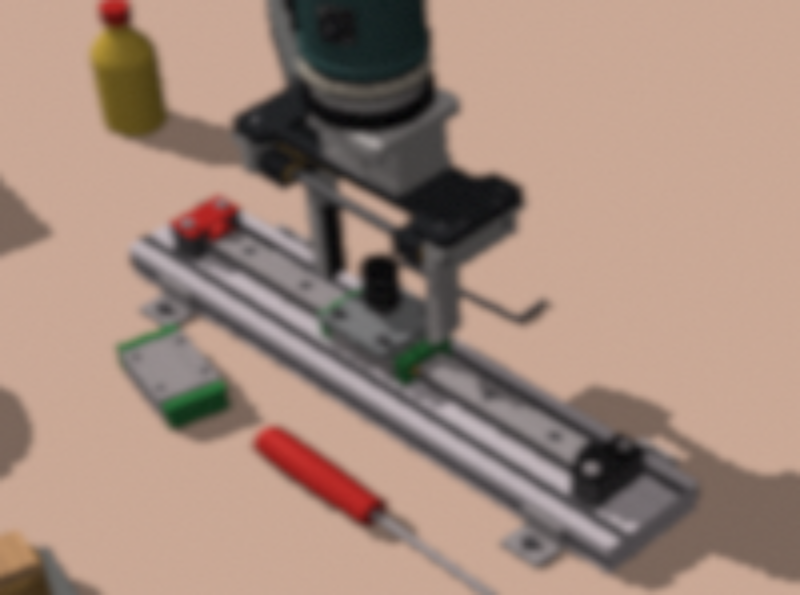

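The knob stands midway between the fingers, at about crop (380,285). Closing the gripper.

Call:
{"method": "step_arm", "body": {"commands": [[[0, 0, 0, 0, 0, 0, 40], [0, 0, 0, 0, 0, 0, 30], [0, 0, 0, 0, 0, 0, 20], [0, 0, 0, 0, 0, 0, 15], [0, 0, 0, 0, 0, 0, 15], [0, 0, 0, 0, 0, 0, 15], [0, 0, 0, 0, 0, 0, 15], [0, 0, 0, 0, 0, 0, 15], [0, 0, 0, 0, 0, 0, 15], [0, 0, 0, 0, 0, 0, 15]]]}}

```text
time: 6.58
tool_pos: [0.5718, -0.0539, 0.2779]
ee_rot: [3.141, -0.001, 0.294]
wrist_force: [-0.6, -1.0, 5.8]
width: 0.079
finger_force: 30.0
```

The fingers stopped at 79 mm, which is not the knob's width. I'll look before doing anything else.

```bash
python3 - <<'E'
from h import *
p=eyes.snapshot("scene")
cv2.imwrite("pics/d.png",cv2.resize(p["color"][150:270,240:380,::-1],None,fx=5.5,fy=5,interpolation=2))
o=robot.get_obs();print(o["width"],o["finger_force"],o["wrist_force"],o["wrist_torque"],o["tool_pos"])
E
```

```text
0.07871065637566449 30.00126153230667 [ 0.32753372 -1.76956809  5.27861633] [-0.40708257  0.16144647 -0.07233523] [ 0.57178491 -0.05381373  0.27790033]
```

View pics/d.png

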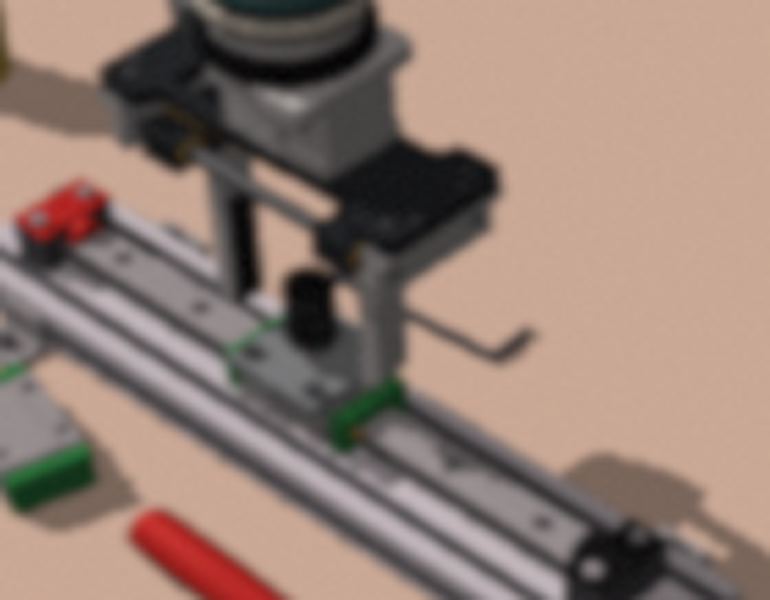

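```bash
python3 - <<'E'
from h import *
p=eyes.snapshot("scene")
K=np.array(p["camera_matrix"]);R=Rotation.from_euler("xyz",p["rotation"]).as_matrix()
def proj(X):
    c=R.T@(np.array(X)-p["eye"]);c=K@[c[0],-c[1],-c[2]];return c[:2]/c[2]
o=robot.get_obs();T=Rotation.from_euler("xyz",o["ee_rot"]).as_matrix();t=o["tool_pos"]
s=5.5;im=cv2.resize(p["color"][150:270,240:380,::-1],None,fx=s,fy=s*.9,interpolation=2)
def dot(X,c):
    u=(proj(X)-[240,150])*[s,s*.9];cv2.circle(im,tuple(u.astype(int)),4,c,-1)
for sg in(1,-1):
  for x in(-.008,.008):
    for z in(.199,.16): dot(t+T@[x,sg*.0393,z],(255,0,255))
c=np.array([.571,-.048]);u=np.array([-.29,.957]);v=np.array([.957,.29])
for y in(-.120-.0385-.022,.1585+.022,-.165,.165):
  for x in(-.022,.022): dot([*(c+u*y+v*x),.058],(255,255,0))
for z in(.078,.116): dot([*t[:2],z],(0,255,255))
cv2.imwrite("pics/e.png",im)
q=eyes.snapshot("top")
for n,P in(("scene",p),("top",q)):
  for k in("knob","carriage"):
    for d in models.tip_of(P,k)[:2]: print(n,k,d["xy"],d["confidence"],at(P,d["xy"],.097 if k=="knob" else 0))
E
```

```text
scene knob [294.9, 211.4] 0.63 [ 0.5753295  -0.05617912  0.097     ]
scene carriage [294.6, 238.9] 0.56 [ 0.58129662 -0.05823586  0.        ]
top carriage [372.3, 272.0] 0.17 [ 0.49156399 -0.12002418  0.        ]
```

View pics/e.png

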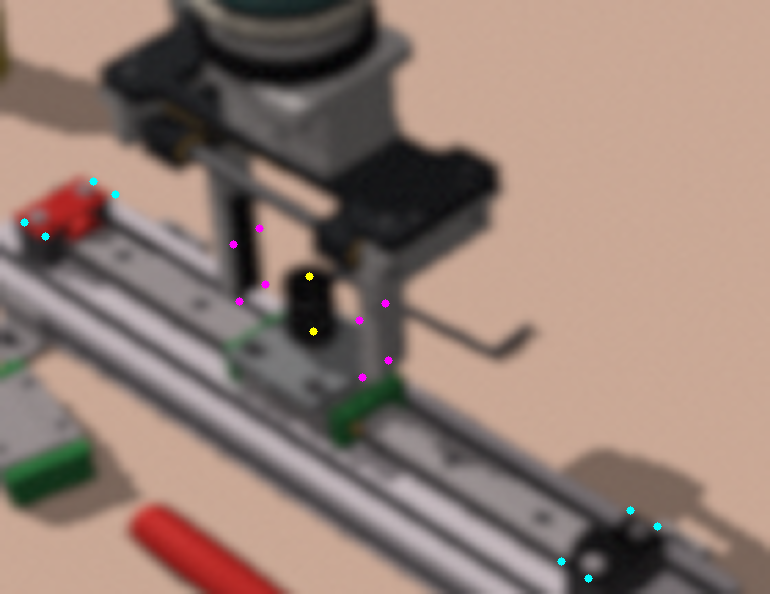

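The projected fingertips and the knob agree with the picture, and nothing at this height is 79 mm wide. I'll wait a few rows to see whether the fingers are still creeping.

Call:
{"method": "step_arm", "body": {"commands": [[[0, 0, 0, 0, 0, 0, 15], [0, 0, 0, 0, 0, 0, 15], [0, 0, 0, 0, 0, 0, 15], [0, 0, 0, 0, 0, 0, 15]]]}}

```text
time: 7.42
tool_pos: [0.5718, -0.0538, 0.2779]
ee_rot: [3.141, -0.001, 0.294]
wrist_force: [0.4, -1.8, 5.5]
width: 0.0794
finger_force: 30.0
```

Call:
{"method": "step_arm", "body": {"commands": [[[0, 0, 0, 0, 0, 0, 94], [0, 0, 0, 0, 0, 0, 94], [0, 0, -7, 0, 0, 0, 94], [0, 0, -5, 0, 0, 0, 94], [0, 0, 0, 0, 0, 0, 94]]]}}

```text
time: 8.05
tool_pos: [0.5718, -0.0538, 0.2902]
ee_rot: [3.141, -0.001, 0.294]
wrist_force: [-0.9, 0.6, 0.4]
width: 0.0939
finger_force: 0.0
```

Call:
{"method": "step_arm", "body": {"commands": [[[0, 0, 0, 0, 0, 0, 60], [0, 0, 0, 0, 0, 0, 50], [0, 0, 0, 0, 0, 0, 50], [0, 0, 0, 0, 0, 0, 50]]]}}

```text
time: 8.55
tool_pos: [0.5716, -0.0539, 0.289]
ee_rot: [-3.141, 0.0, 0.294]
wrist_force: [-0.1, -0.2, -0.8]
width: 0.0753
finger_force: 29.0
```

Call:
{"method": "step_arm", "body": {"commands": [[[0, 0, 0, 0, 0, 0, 15], [0, 0, 0, 0, 0, 0, 15]]]}}

```text
time: 8.8
tool_pos: [0.5716, -0.0539, 0.289]
ee_rot: [-3.141, 0.0, 0.294]
wrist_force: [0.7, -0.4, -1.8]
width: 0.0757
finger_force: 28.9
```

Call:
{"method": "step_arm", "body": {"commands": [[[0, 0, 0, 0, 0, 0, 15], [0, 0, 0, 0, 0, 0, 15]]]}}

```text
time: 9.05
tool_pos: [0.5716, -0.0539, 0.289]
ee_rot: [-3.141, 0.0, 0.294]
wrist_force: [2.0, -1.0, -1.7]
width: 0.0755
finger_force: 28.8
```

```bash
python3 - <<'E'
from h import *
p=eyes.snapshot("scene");q=eyes.snapshot("top")
a=cv2.resize(p["color"][150:250,250:350,::-1],(400,480),interpolation=2)
b=cv2.resize(q["color"][190:280,300:400,::-1],(400,480),interpolation=2)
cv2.imwrite("pics/f.png",np.hstack([a,b]))
o=robot.get_obs();print(o["width"],o["finger_force"],o["wrist_force"],o["wrist_torque"],o["tool_pos"])
E
```

```text
0.07516979670740125 28.75797986984253 [-0.06720653 -0.69077489 -1.53419896] [-0.19668753  0.03380979  0.01276152] [ 0.57155383 -0.053876    0.28900415]
```

View pics/f.png

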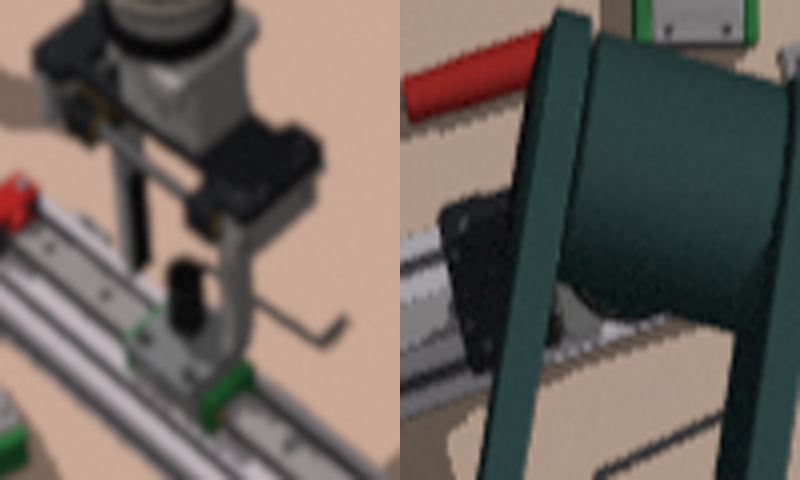

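Still nothing visible between the fingers. I'll raise them clear of the knob and test whether they close freely.

Call:
{"method": "step_arm", "body": {"commands": [[[0, 0, 0, 0, 0, 0, 94], [0, 0, -10, 0, 0, 0, 94], [0, 0, -15, 0, 0, 0, 94], [0, 0, -15, 0, 0, 0, 94]]]}}

```text
time: 9.65
tool_pos: [0.5717, -0.0538, 0.3313]
ee_rot: [3.141, -0.002, 0.294]
wrist_force: [-0.6, -0.0, -0.1]
width: 0.094
finger_force: 0.0
```

Call:
{"method": "step_arm", "body": {"commands": [[[0, 0, 0, 0, 0, 0, 15], [0, 0, 0, 0, 0, 0, 15], [0, 0, 0, 0, 0, 0, 15]]]}}

```text
time: 10.02
tool_pos: [0.5714, -0.0538, 0.3285]
ee_rot: [-3.141, 0.001, 0.294]
wrist_force: [-0.0, -1.0, -0.2]
width: 0.0673
finger_force: 0.0
```

Call:
{"method": "step_arm", "body": {"commands": [[[0, 0, 0, 0, 0, 0, 15], [0, 0, 0, 0, 0, 0, 15], [0, 0, 0, 0, 0, 0, 15]]]}}

```text
time: 10.4
tool_pos: [0.5716, -0.0538, 0.3291]
ee_rot: [-3.141, 0.0, 0.294]
wrist_force: [-0.3, 0.0, 0.9]
width: 0.0372
finger_force: 0.0
```

Free in the air, so something that moves with the carriage stops the fingers lower down. I'll probe gently, coming down over the knob half-closed.

Call:
{"method": "step_arm", "body": {"commands": [[[0, 0, 0, 0, 0, 0, 46], [0, 0, 4, 0, 0, 0, 46], [0, 0, 4, 0, 0, 0, 46]]]}}

```text
time: 10.78
tool_pos: [0.5716, -0.0538, 0.3209]
ee_rot: [-3.141, 0.0, 0.294]
wrist_force: [-0.0, -0.9, 0.5]
width: 0.0462
finger_force: 0.0
```

Call:
{"method": "step_arm", "body": {"commands": [[[0, 0, 4, 0, 0, 0, 46], [0, 0, 2, 0, 0, 0, 46]]]}}

```text
time: 11.02
tool_pos: [0.5715, -0.0538, 0.3147]
ee_rot: [-3.141, 0.001, 0.294]
wrist_force: [1.4, 0.4, 0.1]
width: 0.0458
finger_force: 0.0
```

Call:
{"method": "step_arm", "body": {"commands": [[[0, 0, 3, 0, 0, 0, 46], [0, 0, 1, 0, 0, 0, 46]]]}}

```text
time: 11.28
tool_pos: [0.5716, -0.0538, 0.3117]
ee_rot: [3.141, -0.001, 0.294]
wrist_force: [-0.9, 0.3, 2.9]
width: 0.046
finger_force: 1.4
```

Contact widths are about 46, 75 and 79 mm at tip heights 112, 90 and 79 mm. So along the rail, the thing on the carriage is effectively about 77 mm wide. I'll go up, turn the gripper 90° and try across the rail.

Call:
{"method": "step_arm", "body": {"commands": [[[0, 0, -15, 0, 0, 0, 94], [0, 0, -5, 0, 0, -0.1745, 94], [0, 0, 0, 0, 0, -0.1745, 94], [0, 0, 0, 0, 0, -0.1745, 94], [0, 0, 0, 0, 0, -0.1745, 94], [0, 0, 0, 0, 0, -0.1745, 94], [0, 0, 0, 0, 0, -0.1745, 94], [0, 0, 0, 0, 0, -0.1745, 94], [0, 0, 0, 0, 0, -0.1745, 94], [0, 0, 0, 0, 0, -0.1748, 94], [0, 0, 10, 0, 0, 0, 94], [0, 0, 14, 0, 0, 0, 94], [0, 0, 14, 0, 0, 0, 94], [0, 0, 14, 0, 0, 0, 94], [0, 0, 0, 0, 0, 0, 94]]]}}

```text
time: 13.15
tool_pos: [0.571, -0.0537, 0.277]
ee_rot: [-3.138, -0.002, 1.865]
wrist_force: [-0.4, -1.0, 0.2]
width: 0.0939
finger_force: 0.0
```

Call:
{"method": "step_arm", "body": {"commands": [[[0, 0, 0, 0, 0, 0, 15], [0, 0, 0, 0, 0, 0, 15], [0, 0, 0, 0, 0, 0, 15], [0, 0, 0, 0, 0, 0, 15], [0, 0, 0, 0, 0, 0, 15]]]}}

```text
time: 13.78
tool_pos: [0.572, -0.0538, 0.28]
ee_rot: [3.139, 0.001, 1.865]
wrist_force: [2.7, 1.0, 1.4]
width: 0.0785
finger_force: 30.0
```

Call:
{"method": "step_arm", "body": {"commands": [[[0, 0, 0, 0, 0, 0, 15], [0, 0, 0, 0, 0, 0, 15], [0, 0, 0, 0, 0, 0, 15], [0, 0, 0, 0, 0, 0, 15]]]}}

```text
time: 14.28
tool_pos: [0.572, -0.0538, 0.28]
ee_rot: [3.14, 0.001, 1.865]
wrist_force: [4.2, 1.1, 4.1]
width: 0.0789
finger_force: 30.0
```

Also 79 mm across, so by touch the knob is a ball of about 39 mm radius, and it is held at 30 N. The tool's +x now points along the rail towards the black bumper. Running home, reading the drag on the way.

Call:
{"method": "step_arm", "body": {"commands": [[[-3, 0, 0, 0, 0, 0, 15], [-6, 0, 0, 0, 0, 0, 15]]]}}

```text
time: 14.52
tool_pos: [0.5745, -0.0621, 0.28]
ee_rot: [3.14, -0.001, 1.866]
wrist_force: [3.7, 2.9, 4.8]
width: 0.0785
finger_force: 30.0
```

Call:
{"method": "step_arm", "body": {"commands": [[[-6, 0, 0, 0, 0, 0, 15]]]}}

```text
time: 14.65
tool_pos: [0.5763, -0.068, 0.28]
ee_rot: [3.14, -0.001, 1.866]
wrist_force: [4.0, 2.7, 4.3]
width: 0.0785
finger_force: 30.0
```

Call:
{"method": "step_arm", "body": {"commands": [[[-6, 0, 0, 0, 0, 0, 15]]]}}

```text
time: 14.78
tool_pos: [0.5781, -0.0738, 0.28]
ee_rot: [3.14, -0.001, 1.865]
wrist_force: [4.1, 2.8, 4.9]
width: 0.0786
finger_force: 30.0
```

Call:
{"method": "step_arm", "body": {"commands": [[[-6, 0, 0, 0, 0, 0, 15]]]}}

```text
time: 14.9
tool_pos: [0.5798, -0.0795, 0.28]
ee_rot: [3.14, -0.001, 1.865]
wrist_force: [4.1, 3.0, 5.1]
width: 0.0784
finger_force: 30.0
```

Call:
{"method": "step_arm", "body": {"commands": [[[-6, 0, 0, 0, 0, 0, 15]]]}}

```text
time: 15.02
tool_pos: [0.5815, -0.0853, 0.28]
ee_rot: [3.14, -0.001, 1.865]
wrist_force: [4.4, 4.0, 4.9]
width: 0.0788
finger_force: 30.0
```

Call:
{"method": "step_arm", "body": {"commands": [[[-6, 0, 0, 0, 0, 0, 15]]]}}

```text
time: 15.15
tool_pos: [0.5833, -0.091, 0.28]
ee_rot: [3.14, -0.001, 1.865]
wrist_force: [4.1, 2.9, 6.3]
width: 0.0785
finger_force: 30.0
```

Call:
{"method": "step_arm", "body": {"commands": [[[-6, 0, 0, 0, 0, 0, 15]]]}}

```text
time: 15.28
tool_pos: [0.585, -0.0968, 0.28]
ee_rot: [3.14, -0.001, 1.865]
wrist_force: [3.5, 2.6, 5.6]
width: 0.0789
finger_force: 30.0
```

Call:
{"method": "step_arm", "body": {"commands": [[[-6, 0, 0, 0, 0, 0, 15]]]}}

```text
time: 15.4
tool_pos: [0.5868, -0.1025, 0.28]
ee_rot: [3.14, -0.001, 1.865]
wrist_force: [3.9, 2.6, 5.2]
width: 0.0788
finger_force: 30.0
```

Call:
{"method": "step_arm", "body": {"commands": [[[-6, 0, 0, 0, 0, 0, 15]]]}}

```text
time: 15.52
tool_pos: [0.5885, -0.1082, 0.28]
ee_rot: [3.14, -0.001, 1.865]
wrist_force: [3.1, 3.0, 5.4]
width: 0.0786
finger_force: 30.0
```

Call:
{"method": "step_arm", "body": {"commands": [[[-6, 0, 0, 0, 0, 0, 15]]]}}

```text
time: 15.65
tool_pos: [0.5902, -0.1137, 0.28]
ee_rot: [3.14, -0.002, 1.866]
wrist_force: [3.8, 3.4, 6.8]
width: 0.0785
finger_force: 30.0
```

Call:
{"method": "step_arm", "body": {"commands": [[[-6, 0, 0, 0, 0, 0, 15]]]}}

```text
time: 15.78
tool_pos: [0.5919, -0.1193, 0.28]
ee_rot: [3.14, -0.002, 1.866]
wrist_force: [2.6, 4.4, 6.0]
width: 0.0789
finger_force: 30.0
```

Call:
{"method": "step_arm", "body": {"commands": [[[-6, 0, 0, 0, 0, 0, 15]]]}}

```text
time: 15.9
tool_pos: [0.5936, -0.125, 0.28]
ee_rot: [3.14, -0.002, 1.866]
wrist_force: [3.8, 3.8, 5.4]
width: 0.0788
finger_force: 30.0
```

Call:
{"method": "step_arm", "body": {"commands": [[[-6, 0, 0, 0, 0, 0, 15]]]}}

```text
time: 16.02
tool_pos: [0.5954, -0.1309, 0.28]
ee_rot: [3.14, -0.001, 1.866]
wrist_force: [3.9, 2.7, 5.7]
width: 0.0788
finger_force: 30.0
```

Call:
{"method": "step_arm", "body": {"commands": [[[-6, 0, 0, 0, 0, 0, 15]]]}}

```text
time: 16.15
tool_pos: [0.5972, -0.1368, 0.28]
ee_rot: [3.14, -0.001, 1.866]
wrist_force: [3.7, 2.5, 5.3]
width: 0.0784
finger_force: 30.0
```

Call:
{"method": "step_arm", "body": {"commands": [[[-6, 0, 0, 0, 0, 0, 15]]]}}

```text
time: 16.27
tool_pos: [0.599, -0.1426, 0.28]
ee_rot: [3.14, -0.001, 1.866]
wrist_force: [3.9, 2.8, 5.8]
width: 0.0787
finger_force: 30.0
```

Call:
{"method": "step_arm", "body": {"commands": [[[-3, 0, 0, 0, 0, 0, 15], [0, 0, 0, 0, 0, 0, 15]]]}}

```text
time: 16.52
tool_pos: [0.5999, -0.1457, 0.28]
ee_rot: [3.139, 0.0, 1.865]
wrist_force: [4.7, 2.0, 4.7]
width: 0.0786
finger_force: 30.0
```

Call:
{"method": "step_arm", "body": {"commands": [[[-4, 0, 0, 0, 0, 0, 15], [-4, 0, 0, 0, 0, 0, 15], [-2, 0, 0, 0, 0, 0, 15]]]}}

```text
time: 16.9
tool_pos: [0.6027, -0.155, 0.28]
ee_rot: [3.14, -0.001, 1.865]
wrist_force: [3.7, 3.5, 5.8]
width: 0.0789
finger_force: 30.0
```

Call:
{"method": "step_arm", "body": {"commands": [[[-2, 0, 0, 0, 0, 0, 15]]]}}

```text
time: 17.02
tool_pos: [0.6033, -0.1568, 0.28]
ee_rot: [3.14, -0.001, 1.866]
wrist_force: [3.7, 2.5, 5.0]
width: 0.0788
finger_force: 30.0
```

Call:
{"method": "step_arm", "body": {"commands": [[[-2, 0, 0, 0, 0, 0, 15]]]}}

```text
time: 17.15
tool_pos: [0.6039, -0.1587, 0.28]
ee_rot: [3.14, -0.001, 1.866]
wrist_force: [4.3, 2.8, 5.3]
width: 0.0786
finger_force: 30.0
```

Call:
{"method": "step_arm", "body": {"commands": [[[-2, 0, 0, 0, 0, 0, 15]]]}}

```text
time: 17.27
tool_pos: [0.6044, -0.1606, 0.28]
ee_rot: [3.14, -0.001, 1.866]
wrist_force: [3.9, 3.4, 5.3]
width: 0.0785
finger_force: 30.0
```

Call:
{"method": "step_arm", "body": {"commands": [[[-1, 0, 0, 0, 0, 0, 15]]]}}

```text
time: 17.4
tool_pos: [0.6048, -0.1616, 0.28]
ee_rot: [3.14, -0.001, 1.866]
wrist_force: [3.9, 2.9, 5.7]
width: 0.0785
finger_force: 30.0
```

Call:
{"method": "step_arm", "body": {"commands": [[[-1, 0, 0, 0, 0, 0, 15]]]}}

```text
time: 17.52
tool_pos: [0.605, -0.1625, 0.28]
ee_rot: [3.14, -0.001, 1.866]
wrist_force: [4.9, 1.8, 5.8]
width: 0.0787
finger_force: 30.0
```

Call:
{"method": "step_arm", "body": {"commands": [[[-1, 0, 0, 0, 0, 0, 15]]]}}

```text
time: 17.65
tool_pos: [0.6053, -0.1635, 0.28]
ee_rot: [3.14, -0.001, 1.865]
wrist_force: [3.6, 2.6, 6.6]
width: 0.0783
finger_force: 30.0
```

Call:
{"method": "step_arm", "body": {"commands": [[[-1, 0, 0, 0, 0, 0, 15]]]}}

```text
time: 17.77
tool_pos: [0.6056, -0.1644, 0.28]
ee_rot: [3.14, -0.001, 1.866]
wrist_force: [2.9, 2.6, 4.8]
width: 0.0789
finger_force: 30.0
```

Call:
{"method": "step_arm", "body": {"commands": [[[-1, 0, 0, 0, 0, 0, 15]]]}}

```text
time: 17.9
tool_pos: [0.6058, -0.1651, 0.28]
ee_rot: [3.14, -0.002, 1.866]
wrist_force: [3.2, 5.2, 6.6]
width: 0.0785
finger_force: 30.0
```

Call:
{"method": "step_arm", "body": {"commands": [[[-1, 0, 0, 0, 0, 0, 15]]]}}

```text
time: 18.02
tool_pos: [0.606, -0.1656, 0.28]
ee_rot: [3.14, -0.003, 1.866]
wrist_force: [2.0, 6.2, 7.0]
width: 0.0784
finger_force: 30.0
```

Call:
{"method": "step_arm", "body": {"commands": [[[0, 0, 0, 0, 0, 0, 15]]]}}

```text
time: 18.15
tool_pos: [0.606, -0.1656, 0.28]
ee_rot: [3.14, -0.003, 1.866]
wrist_force: [2.7, 4.8, 6.8]
width: 0.079
finger_force: 30.0
```

Home is confirmed: bumper felt at TCP y≈-0.165, pressed with about 4 N. There is a slight drag near travel 0.048. Now the stroke to black at under 5 cm/s, sampled finely beyond 0.11, since everything below that has already been felt.

Call:
{"method": "step_arm", "body": {"commands": [[[4, 0, 0, 0, 0, 0, 15], [6, 0, 0, 0, 0, 0, 15], [6, 0, 0, 0, 0, 0, 15], [6, 0, 0, 0, 0, 0, 15], [6, 0, 0, 0, 0, 0, 15], [6, 0, 0, 0, 0, 0, 15], [6, 0, 0, 0, 0, 0, 15]]]}}

```text
time: 19.02
tool_pos: [0.5948, -0.129, 0.28]
ee_rot: [3.139, 0.003, 1.865]
wrist_force: [6.1, -1.9, 3.9]
width: 0.0787
finger_force: 30.0
```

Call:
{"method": "step_arm", "body": {"commands": [[[6, 0, 0, 0, 0, 0, 15]]]}}

```text
time: 19.15
tool_pos: [0.5931, -0.1234, 0.28]
ee_rot: [3.139, 0.004, 1.865]
wrist_force: [5.8, -1.5, 4.7]
width: 0.0789
finger_force: 30.0
```

Call:
{"method": "step_arm", "body": {"commands": [[[6, 0, 0, 0, 0, 0, 15]]]}}

```text
time: 19.27
tool_pos: [0.5913, -0.1177, 0.28]
ee_rot: [3.139, 0.003, 1.865]
wrist_force: [6.9, -1.4, 3.5]
width: 0.0785
finger_force: 30.0
```

Call:
{"method": "step_arm", "body": {"commands": [[[6, 0, 0, 0, 0, 0, 15], [6, 0, 0, 0, 0, 0, 15], [6, 0, 0, 0, 0, 0, 15], [6, 0, 0, 0, 0, 0, 15], [6, 0, 0, 0, 0, 0, 15]]]}}

```text
time: 19.9
tool_pos: [0.5825, -0.0887, 0.28]
ee_rot: [3.139, 0.002, 1.865]
wrist_force: [4.5, -0.1, 5.7]
width: 0.0784
finger_force: 30.0
```

Call:
{"method": "step_arm", "body": {"commands": [[[6, 0, 0, 0, 0, 0, 15], [6, 0, 0, 0, 0, 0, 15], [6, 0, 0, 0, 0, 0, 15]]]}}

```text
time: 20.27
tool_pos: [0.5773, -0.0714, 0.28]
ee_rot: [3.139, 0.002, 1.865]
wrist_force: [6.0, 0.1, 4.7]
width: 0.0788
finger_force: 30.0
```

Call:
{"method": "step_arm", "body": {"commands": [[[5, 0, 0, 0, 0, 0, 15]]]}}

```text
time: 20.4
tool_pos: [0.5758, -0.0667, 0.28]
ee_rot: [3.139, 0.002, 1.865]
wrist_force: [4.6, -0.2, 4.5]
width: 0.079
finger_force: 30.0
```

Call:
{"method": "step_arm", "body": {"commands": [[[5, 0, 0, 0, 0, 0, 15]]]}}

```text
time: 20.52
tool_pos: [0.5744, -0.0619, 0.28]
ee_rot: [3.139, 0.002, 1.865]
wrist_force: [4.7, -0.8, 4.9]
width: 0.0787
finger_force: 30.0
```

Call:
{"method": "step_arm", "body": {"commands": [[[5, 0, 0, 0, 0, 0, 15]]]}}

```text
time: 20.65
tool_pos: [0.573, -0.0572, 0.28]
ee_rot: [3.139, 0.002, 1.865]
wrist_force: [4.5, 0.7, 4.1]
width: 0.0789
finger_force: 30.0
```

Call:
{"method": "step_arm", "body": {"commands": [[[5, 0, 0, 0, 0, 0, 15]]]}}

```text
time: 20.78
tool_pos: [0.5715, -0.0524, 0.28]
ee_rot: [3.139, 0.002, 1.865]
wrist_force: [4.6, -0.1, 4.7]
width: 0.0786
finger_force: 30.0
```

Call:
{"method": "step_arm", "body": {"commands": [[[5, 0, 0, 0, 0, 0, 15]]]}}

```text
time: 20.9
tool_pos: [0.5701, -0.0476, 0.28]
ee_rot: [3.139, 0.002, 1.865]
wrist_force: [6.1, -0.5, 4.5]
width: 0.0788
finger_force: 30.0
```

Call:
{"method": "step_arm", "body": {"commands": [[[5, 0, 0, 0, 0, 0, 15]]]}}

```text
time: 21.02
tool_pos: [0.5686, -0.0428, 0.28]
ee_rot: [3.139, 0.002, 1.865]
wrist_force: [4.5, -0.8, 5.1]
width: 0.079
finger_force: 30.0
```

Call:
{"method": "step_arm", "body": {"commands": [[[5, 0, 0, 0, 0, 0, 15]]]}}

```text
time: 21.15
tool_pos: [0.5672, -0.0381, 0.2799]
ee_rot: [3.14, 0.002, 1.865]
wrist_force: [5.0, 0.4, 4.1]
width: 0.0788
finger_force: 30.0
```

Call:
{"method": "step_arm", "body": {"commands": [[[5, 0, 0, 0, 0, 0, 15]]]}}

```text
time: 21.28
tool_pos: [0.5657, -0.0333, 0.28]
ee_rot: [3.14, 0.002, 1.865]
wrist_force: [5.2, 0.3, 5.4]
width: 0.0785
finger_force: 30.0
```

Call:
{"method": "step_arm", "body": {"commands": [[[5, 0, 0, 0, 0, 0, 15]]]}}

```text
time: 21.4
tool_pos: [0.5645, -0.0293, 0.28]
ee_rot: [3.139, 0.006, 1.865]
wrist_force: [6.9, -4.7, 3.4]
width: 0.0788
finger_force: 30.0
```

Call:
{"method": "step_arm", "body": {"commands": [[[5, 0, 0, 0, 0, 0, 15]]]}}

```text
time: 21.52
tool_pos: [0.5632, -0.0252, 0.28]
ee_rot: [3.139, 0.008, 1.864]
wrist_force: [7.5, -6.0, 2.8]
width: 0.0787
finger_force: 30.0
```

Call:
{"method": "step_arm", "body": {"commands": [[[5, 0, 0, 0, 0, 0, 15]]]}}

```text
time: 21.65
tool_pos: [0.5618, -0.0206, 0.28]
ee_rot: [3.139, 0.008, 1.864]
wrist_force: [6.4, -5.8, 4.0]
width: 0.0784
finger_force: 30.0
```

Call:
{"method": "step_arm", "body": {"commands": [[[5, 0, 0, 0, 0, 0, 15]]]}}

```text
time: 21.78
tool_pos: [0.5603, -0.0156, 0.28]
ee_rot: [3.139, 0.007, 1.864]
wrist_force: [6.3, -3.6, 3.1]
width: 0.0786
finger_force: 30.0
```

Call:
{"method": "step_arm", "body": {"commands": [[[5, 0, 0, 0, 0, 0, 15]]]}}

```text
time: 21.9
tool_pos: [0.5587, -0.0101, 0.28]
ee_rot: [3.139, 0.004, 1.864]
wrist_force: [5.2, -1.0, 4.4]
width: 0.0784
finger_force: 30.0
```

Call:
{"method": "step_arm", "body": {"commands": [[[5, 0, 0, 0, 0, 0, 15]]]}}

```text
time: 22.02
tool_pos: [0.5571, -0.0047, 0.28]
ee_rot: [3.14, 0.002, 1.865]
wrist_force: [4.5, 0.5, 4.8]
width: 0.0785
finger_force: 30.0
```

Call:
{"method": "step_arm", "body": {"commands": [[[5, 0, 0, 0, 0, 0, 15]]]}}

```text
time: 22.15
tool_pos: [0.5555, 0.0003, 0.28]
ee_rot: [3.14, 0.002, 1.865]
wrist_force: [5.4, -0.7, 5.2]
width: 0.0784
finger_force: 30.0
```

Call:
{"method": "step_arm", "body": {"commands": [[[5, 0, 0, 0, 0, 0, 15]]]}}

```text
time: 22.28
tool_pos: [0.5541, 0.0052, 0.28]
ee_rot: [3.14, 0.002, 1.865]
wrist_force: [4.6, -0.3, 5.8]
width: 0.0784
finger_force: 30.0
```

Call:
{"method": "step_arm", "body": {"commands": [[[5, 0, 0, 0, 0, 0, 15]]]}}

```text
time: 22.4
tool_pos: [0.5526, 0.01, 0.28]
ee_rot: [3.14, 0.002, 1.865]
wrist_force: [5.4, -0.2, 5.7]
width: 0.0784
finger_force: 30.0
```

Call:
{"method": "step_arm", "body": {"commands": [[[5, 0, 0, 0, 0, 0, 15]]]}}

```text
time: 22.52
tool_pos: [0.5512, 0.0148, 0.28]
ee_rot: [3.14, 0.002, 1.865]
wrist_force: [5.0, 0.0, 4.6]
width: 0.0786
finger_force: 30.0
```

Call:
{"method": "step_arm", "body": {"commands": [[[5, 0, 0, 0, 0, 0, 15]]]}}

```text
time: 22.65
tool_pos: [0.5497, 0.0196, 0.28]
ee_rot: [3.14, 0.002, 1.865]
wrist_force: [5.9, 0.1, 5.4]
width: 0.0788
finger_force: 30.0
```

Call:
{"method": "step_arm", "body": {"commands": [[[5, 0, 0, 0, 0, 0, 15]]]}}

```text
time: 22.78
tool_pos: [0.5482, 0.0243, 0.28]
ee_rot: [3.14, 0.002, 1.865]
wrist_force: [4.4, 0.4, 5.6]
width: 0.0786
finger_force: 30.0
```

The tight spot was felt at TCP y≈-0.030 to -0.012. On to the black bumper.

Call:
{"method": "step_arm", "body": {"commands": [[[6, 0, 0, 0, 0, 0, 15], [6, 0, 0, 0, 0, 0, 15], [6, 0, 0, 0, 0, 0, 15], [6, 0, 0, 0, 0, 0, 15], [6, 0, 0, 0, 0, 0, 15], [4, 0, 0, 0, 0, 0, 15]]]}}

```text
time: 23.52
tool_pos: [0.5384, 0.0569, 0.28]
ee_rot: [3.14, 0.002, 1.865]
wrist_force: [5.5, -0.6, 6.3]
width: 0.0786
finger_force: 30.0
```

Call:
{"method": "step_arm", "body": {"commands": [[[2, 0, 0, 0, 0, 0, 15], [1, 0, 0, 0, 0, 0, 15]]]}}

```text
time: 23.78
tool_pos: [0.5375, 0.0597, 0.28]
ee_rot: [3.14, 0.002, 1.865]
wrist_force: [5.5, -0.4, 5.6]
width: 0.0784
finger_force: 30.0
```

Call:
{"method": "step_arm", "body": {"commands": [[[1, 0, 0, 0, 0, 0, 15]]]}}

```text
time: 23.9
tool_pos: [0.5372, 0.0606, 0.28]
ee_rot: [3.14, 0.002, 1.865]
wrist_force: [5.0, -0.5, 5.3]
width: 0.0787
finger_force: 30.0
```

Call:
{"method": "step_arm", "body": {"commands": [[[1, 0, 0, 0, 0, 0, 15]]]}}

```text
time: 24.02
tool_pos: [0.537, 0.0615, 0.28]
ee_rot: [3.14, 0.002, 1.865]
wrist_force: [5.4, -0.4, 4.6]
width: 0.0788
finger_force: 30.0
```

Call:
{"method": "step_arm", "body": {"commands": [[[2, 0, 0, 0, 0, 0, 15]]]}}

```text
time: 24.15
tool_pos: [0.5364, 0.0634, 0.28]
ee_rot: [3.14, 0.002, 1.865]
wrist_force: [4.2, -0.0, 5.3]
width: 0.0786
finger_force: 30.0
```

Call:
{"method": "step_arm", "body": {"commands": [[[1, 0, 0, 0, 0, 0, 15]]]}}

```text
time: 24.28
tool_pos: [0.5361, 0.0644, 0.2799]
ee_rot: [3.14, 0.002, 1.865]
wrist_force: [4.9, 0.3, 5.0]
width: 0.0787
finger_force: 30.0
```

Call:
{"method": "step_arm", "body": {"commands": [[[1, 0, 0, 0, 0, 0, 15]]]}}

```text
time: 24.4
tool_pos: [0.5358, 0.0653, 0.28]
ee_rot: [3.14, 0.002, 1.865]
wrist_force: [4.1, 0.1, 6.3]
width: 0.0785
finger_force: 30.0
```

Call:
{"method": "step_arm", "body": {"commands": [[[1, 0, 0, 0, 0, 0, 15]]]}}

```text
time: 24.52
tool_pos: [0.5356, 0.0661, 0.28]
ee_rot: [3.14, 0.003, 1.865]
wrist_force: [5.6, -1.7, 4.8]
width: 0.0791
finger_force: 30.0
```

Call:
{"method": "step_arm", "body": {"commands": [[[1, 0, 0, 0, 0, 0, 15]]]}}

```text
time: 24.65
tool_pos: [0.5354, 0.0666, 0.28]
ee_rot: [3.14, 0.005, 1.865]
wrist_force: [6.5, -3.0, 4.6]
width: 0.0788
finger_force: 30.0
```

Call:
{"method": "step_arm", "body": {"commands": [[[1, 0, 0, 0, 0, 0, 15]]]}}

```text
time: 24.78
tool_pos: [0.5353, 0.0671, 0.28]
ee_rot: [3.14, 0.006, 1.865]
wrist_force: [6.6, -4.9, 4.7]
width: 0.0788
finger_force: 30.0
```

Black bumper reached with about 5 N. The span is 0.241 m, as it should be. Back to the tight spot, sampling finely from the other side.

Call:
{"method": "step_arm", "body": {"commands": [[[-4, 0, 0, 0, 0, 0, 15], [-6, 0, 0, 0, 0, 0, 15], [-6, 0, 0, 0, 0, 0, 15], [-6, 0, 0, 0, 0, 0, 15], [-6, 0, 0, 0, 0, 0, 15], [-6, 0, 0, 0, 0, 0, 15], [-6, 0, 0, 0, 0, 0, 15], [-6, 0, 0, 0, 0, 0, 15], [-6, 0, 0, 0, 0, 0, 15], [-6, 0, 0, 0, 0, 0, 15], [-6, 0, 0, 0, 0, 0, 15], [-6, 0, 0, 0, 0, 0, 15], [-3, 0, 0, 0, 0, 0, 15]]]}}

```text
time: 26.4
tool_pos: [0.556, -0.001, 0.28]
ee_rot: [3.14, -0.001, 1.865]
wrist_force: [3.9, 2.4, 6.1]
width: 0.0785
finger_force: 30.0
```

Call:
{"method": "step_arm", "body": {"commands": [[[-3, 0, 0, 0, 0, 0, 15]]]}}

```text
time: 26.52
tool_pos: [0.5568, -0.0037, 0.28]
ee_rot: [3.14, -0.001, 1.865]
wrist_force: [5.1, 2.2, 5.6]
width: 0.0786
finger_force: 30.0
```

Call:
{"method": "step_arm", "body": {"commands": [[[-2, 0, 0, 0, 0, 0, 15]]]}}

```text
time: 26.65
tool_pos: [0.5574, -0.0057, 0.2799]
ee_rot: [3.14, -0.001, 1.865]
wrist_force: [4.3, 3.4, 6.2]
width: 0.0787
finger_force: 30.0
```

Call:
{"method": "step_arm", "body": {"commands": [[[-2, 0, 0, 0, 0, 0, 15]]]}}

```text
time: 26.78
tool_pos: [0.5579, -0.0075, 0.28]
ee_rot: [3.14, -0.001, 1.865]
wrist_force: [4.1, 2.5, 6.1]
width: 0.0787
finger_force: 30.0
```

Call:
{"method": "step_arm", "body": {"commands": [[[-2, 0, 0, 0, 0, 0, 15]]]}}

```text
time: 26.9
tool_pos: [0.5585, -0.0094, 0.28]
ee_rot: [3.14, -0.001, 1.865]
wrist_force: [3.8, 3.6, 5.4]
width: 0.0786
finger_force: 30.0
```

Call:
{"method": "step_arm", "body": {"commands": [[[-2, 0, 0, 0, 0, 0, 15]]]}}

```text
time: 27.02
tool_pos: [0.559, -0.0109, 0.28]
ee_rot: [3.14, -0.003, 1.865]
wrist_force: [2.7, 4.9, 6.7]
width: 0.0787
finger_force: 30.0
```

Call:
{"method": "step_arm", "body": {"commands": [[[-2, 0, 0, 0, 0, 0, 15]]]}}

```text
time: 27.15
tool_pos: [0.5594, -0.0123, 0.28]
ee_rot: [3.14, -0.004, 1.866]
wrist_force: [2.9, 6.4, 7.8]
width: 0.0785
finger_force: 30.0
```

Call:
{"method": "step_arm", "body": {"commands": [[[-2, 0, 0, 0, 0, 0, 15]]]}}

```text
time: 27.28
tool_pos: [0.5599, -0.0139, 0.2799]
ee_rot: [3.14, -0.005, 1.866]
wrist_force: [2.2, 7.9, 6.6]
width: 0.0786
finger_force: 30.0
```

Call:
{"method": "step_arm", "body": {"commands": [[[-2, 0, 0, 0, 0, 0, 15]]]}}

```text
time: 27.4
tool_pos: [0.5604, -0.0155, 0.28]
ee_rot: [3.14, -0.006, 1.866]
wrist_force: [2.5, 8.5, 8.5]
width: 0.0788
finger_force: 30.0
```

Call:
{"method": "step_arm", "body": {"commands": [[[-2, 0, 0, 0, 0, 0, 15]]]}}

```text
time: 27.52
tool_pos: [0.561, -0.0173, 0.28]
ee_rot: [3.14, -0.007, 1.866]
wrist_force: [1.9, 8.9, 8.1]
width: 0.079
finger_force: 30.0
```

Call:
{"method": "step_arm", "body": {"commands": [[[-2, 0, 0, 0, 0, 0, 15]]]}}

```text
time: 27.65
tool_pos: [0.5615, -0.019, 0.28]
ee_rot: [3.14, -0.007, 1.866]
wrist_force: [1.8, 9.3, 8.2]
width: 0.0788
finger_force: 30.0
```

Call:
{"method": "step_arm", "body": {"commands": [[[-2, 0, 0, 0, 0, 0, 15]]]}}

```text
time: 27.78
tool_pos: [0.5621, -0.0209, 0.28]
ee_rot: [3.14, -0.007, 1.866]
wrist_force: [2.0, 8.8, 7.4]
width: 0.079
finger_force: 30.0
```

Call:
{"method": "step_arm", "body": {"commands": [[[-2, 0, 0, 0, 0, 0, 15]]]}}

```text
time: 27.9
tool_pos: [0.5627, -0.0229, 0.28]
ee_rot: [3.14, -0.007, 1.866]
wrist_force: [2.8, 8.3, 8.1]
width: 0.0787
finger_force: 30.0
```

Call:
{"method": "step_arm", "body": {"commands": [[[-2, 0, 0, 0, 0, 0, 15]]]}}

```text
time: 28.02
tool_pos: [0.5633, -0.025, 0.28]
ee_rot: [3.14, -0.006, 1.866]
wrist_force: [2.7, 6.9, 7.4]
width: 0.0786
finger_force: 30.0
```

Call:
{"method": "step_arm", "body": {"commands": [[[-2, 0, 0, 0, 0, 0, 15]]]}}

```text
time: 28.15
tool_pos: [0.564, -0.0271, 0.2799]
ee_rot: [3.14, -0.005, 1.866]
wrist_force: [2.2, 7.8, 7.3]
width: 0.0785
finger_force: 30.0
```

Call:
{"method": "step_arm", "body": {"commands": [[[-2, 0, 0, 0, 0, 0, 15]]]}}

```text
time: 28.28
tool_pos: [0.5646, -0.0294, 0.28]
ee_rot: [3.14, -0.004, 1.866]
wrist_force: [3.4, 5.0, 6.7]
width: 0.0788
finger_force: 30.0
```

Symmetric features of both passes give the middle at grasp y≈-0.0215, after correcting for wrist tilt. That is travel ≈0.150. Moving back onto it.

Call:
{"method": "step_arm", "body": {"commands": [[[3, 0, 0, 0, 0, 0, 15], [3, 0, 0, 0, 0, 0, 15], [3, 0, 0, 0, 0, 0, 15], [0, 0, 0, 0, 0, 0, 15]]]}}

```text
time: 28.78
tool_pos: [0.5628, -0.0238, 0.28]
ee_rot: [3.139, 0.006, 1.865]
wrist_force: [5.0, -5.1, 3.9]
width: 0.079
finger_force: 30.0
```

Call:
{"method": "step_arm", "body": {"commands": [[[1, 0, 0, 0, 0, 0, 15], [0, 0, 0, 0, 0, 0, 15]]]}}

```text
time: 29.02
tool_pos: [0.5626, -0.0232, 0.28]
ee_rot: [3.139, 0.007, 1.864]
wrist_force: [7.0, -5.8, 4.1]
width: 0.0785
finger_force: 30.0
```

Call:
{"method": "step_arm", "body": {"commands": [[[1.5, 0, 0, 0, 0, 0, 15], [1.5, 0, 0, 0, 0, 0, 15], [0, 0, 0, 0, 0, 0, 15]]]}}

```text
time: 29.4
tool_pos: [0.5617, -0.0202, 0.28]
ee_rot: [3.139, 0.006, 1.864]
wrist_force: [6.3, -3.5, 3.2]
width: 0.0784
finger_force: 30.0
```

Call:
{"method": "step_arm", "body": {"commands": [[[-1.2, 0, 0, 0, 0, 0, 15], [0, 0, 0, 0, 0, 0, 15]]]}}

```text
time: 29.65
tool_pos: [0.5619, -0.0207, 0.28]
ee_rot: [3.139, 0.004, 1.865]
wrist_force: [6.8, -2.5, 4.1]
width: 0.0785
finger_force: 30.0
```

Call:
{"method": "step_arm", "body": {"commands": [[[-0.8, 0, 0, 0, 0, 0, 15], [0, 0, 0, 0, 0, 0, 94], [0, 0, 0, 0, 0, 0, 94], [0, 0, 0, 0, 0, 0, 94], [0, 0, 0, 0, 0, 0, 94]]]}}

```text
time: 30.28
tool_pos: [0.5611, -0.0202, 0.2785]
ee_rot: [-3.14, -0.001, 1.865]
wrist_force: [-0.1, -0.2, 0.2]
width: 0.0941
finger_force: 0.0
```

Call:
{"method": "step_arm", "body": {"commands": [[[0, 0, -8, 0, 0, 0, 94], [0, 0, -15, 0, 0, 0, 94], [0, 0, -25, 0, 0, 0, 94], [0, 0, -25, 0, 0, 0, 94], [0, 0, -25, 0, 0, 0, 94], [0, 0, -20, 0, 0, 0, 94], [0, 0, 0, 0, 0, 0, 94]]]}}

```text
time: 31.15
tool_pos: [0.5616, -0.0203, 0.4008]
ee_rot: [3.136, 0.003, 1.865]
wrist_force: [-0.9, -0.2, 0.1]
width: 0.0938
finger_force: 0.0
```

```bash
python3 - <<'E'
from h import *
p=eyes.snapshot("scene")
for d in models.tip_of(p,"knob")[:2]:
  X=at(p,d["xy"],.097);print(d["xy"],d["confidence"],X,"travel",.12+(X[:2]-[.571,-.048])@[-.29,.957])
cv2.imwrite("pics/g.png",cv2.resize(p["color"][150:300,220:400,::-1],(720,600),interpolation=2))
E
```

```text
[304.2, 218.8] 0.72 [ 0.56777006 -0.02221136  0.097     ] travel 0.14561640593315522
```

View pics/g.png

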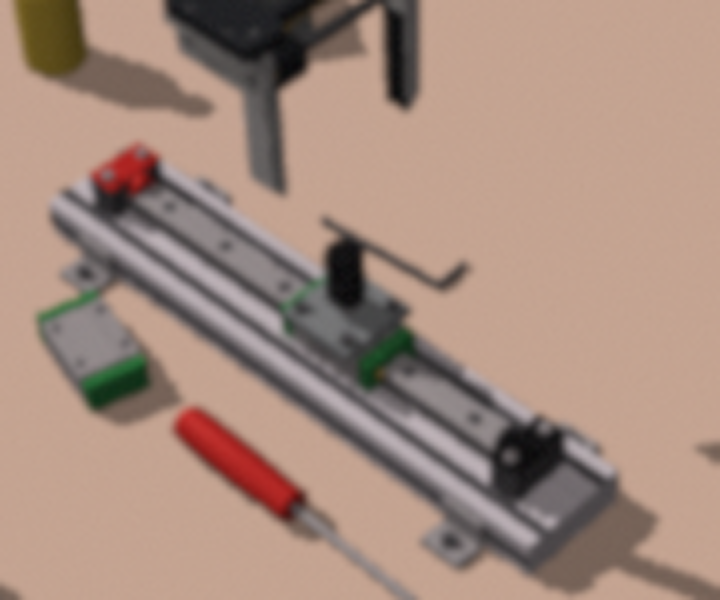

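The carriage stands free on the tight spot, with the knob at crop (345,270). The arm is clear and the other things look undisturbed. Handing in.

```bash
python3 -c "
from bench import robot
print(robot.close_job())"
```

```text
the job is handed in; nothing more can be done
None
```

The carriage was run home, stroked slowly to the black bumper with about 4–5 N on each bumper, and left released on the tight spot at travel ≈0.150 m; I judged the spot by feel, and handing in gave no verdict.

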